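# Unhook a cutting pattern and stand it in the job stand

## Robot

A 6-joint arm with a two-finger parallel gripper is mounted at the origin on the work surface. World frame = base frame: x ahead of the robot, y to its left, z up, the work surface at z = 0. Lengths are in m, angles in rad, forces in N, time in s.
With the tool pointing down it reaches from about 0.375 to 0.9 m from the base axis. Payload 3.1 kg.
Tool frame: the origin (TCP) lies where the fingers leave the gripper's body, on its centre line; the fingertips stand 73 mm ahead of it and the grasp point (between the pads) lies 54 mm ahead of it; z points along the fingers, y is the line along which they close (so a half turn about z gives the same grasp; the last joint's range is limited). The gripper opens to 85 mm and grips with 20 to 120 N. Pads are 22 mm wide; open, the fingers measure 114 mm over their backs; the gripper's body (76 mm by 85 mm) begins 54 mm behind the grasp point. The pads swing forward as they close: fully open they stand 13 mm farther back than shut.
Start: joints at [1.129, 0.527, 1.433, -0, 1.181, -0.178], TCP at [0.162, 0.604, 0.304] pointing down, gripper open.
Joint ranges: [-3.08, 3.08], [-0.75, 2.2], [0.22, 2.44], [-1.43, 4.57], [0, 2.65], [-2.85, 2.85]. Speed limits (rad/s): [2.79, 2.79, 3.14, 3.14, 3.14, 3.14].

## Interface

Orientations are given as a unit quaternion [x, y, z, w].
In Python, from station import manip gives the robot as it stands.
- The arm moves only by the shell command python3 -m crank 'ROWS' [FORCE]. ROWS is JSON, a list of rows, each an object with "dp": the shift along the tool's x, y, z normalised to -1 to 1, where 1 is 50 cm, a list of three; "delta_rot": the turn, a rotation vector about the tool's x, y, z normalised to -1 to 1, where 1 is 2 pi rad, a list of three; "fingers": the opening, from -1 (shut) to 1 (fully open). A call has 1 to 12 rows; each row shifts and turns the commanded pose from where the row before left it, along the tool's axes as they then stand; what a row does not reach is not made up. A row lasts 1/12 s, in which the tool goes at most 41.7 mm and 7.16 degrees, less where a joint would pass 70% of its speed; a pose out of reach is approached as far as the arm can. A call with a number of a shift or a turn outside -1 to 1 is refused whole. A call with a gripper value outside its range is refused whole. The fingers move at their own pace and stop on an object; FORCE is the grip in N (left out, the last holds). Time passes only in rows, so rows that do not move let the fingers close. It gives the time, the measured TCP pose, the force, the opening and the grip force at its end, in the units of the state.
- manip.sense(): the state, without advancing time (a new reading comes with each control period).
- manip.snapshot(name): name is "scene" or "side" or "wrist"; returns (picture, depth): 400x640x3 uint8, red, green, blue; 400x640 float32, m along the optical axis (not along the pixel's ray), 0 where there is no reading.
- manip.camera_model(name): a dict with "fx", "fy", "cx", "cy" (pixels), "origin" and "attitude" of the camera in the world. Camera axes: x right, y up, looking along -z (the intrinsics and any distortion apply to the point x, -y, -z); pixel columns grow to the right and rows downward; lengths in m; the calibration is good to about 2 mm. A picture is of the moment at which its call begins: read the wrist's pose just before it. camera_model takes no time and is no camera call; for the wrist camera it gives the pose at the moment of the call.
- manip.sign_off(): hands the job in; it is judged then, once.
The state is a dict: "t": time; "q": joint angles; "qd": joint speeds; "tau": joint torques, N m; "tcp_pos": TCP position; "tool_rot": TCP orientation; "force": force on the tool from outside, world axes, zero at the start; "ft_torque": the same for the moment, N m; "finger_gap": opening from 0.0 (shut) to 1.0 (fully open); "gripper_force": force on a finger pad.
Only numpy, scipy, OpenCV 4.12 (cv2) and the standard library are available. Lean on these libraries where they do the work, as an engineer would, in place of code of your own. Each camera call takes 0.05 s, during which the arm holds its last target. There are 200 camera calls.

## Task

Take the red-banded pattern off its peg without forcing it: draw it out along the peg and lift its top end over the upturned tip as it slides off. Then lower it gently, upright, into the empty near slot of the pattern stand, all the way down, about centred along the slot, and let go. Do not knock the peg rail, and leave the other patterns and the things on the bench where they are.

Things in the scene. Friction and masses are not known exactly. Their poses are not given: they have to be found in the camera images.
- red_pattern: Rigid plywood cutting pattern with red bands, 8 mm thick (its x), 150 mm tall (its z), 60 to 130 g. Origin at the centre of its lower edge, z up, y across its width. Panel 90 mm wide up to z = 90 mm, then a neck 40 mm wide to the top. It hangs on one of the rail's three pegs.
- red_hole (a point): centre of the red pattern's closed hanging slot, 109 mm above its lower edge: 18 mm wide, 22 mm high (z = 98 to 120 mm), an 11 mm strip of the neck on each side. The peg runs through it; the slot's top edge rests on the peg
- red_tab (a point): middle of the red pattern's pick end, the solid tab above its slot, 135 mm above its lower edge: 40 mm wide (y), 8 mm thick, 30 mm high (z = 120 to 150 mm). It can be pinched across its 40 mm width from above
- rack: Wooden peg rail fixed to the bench. Origin under its middle at bench level; -x is its front (towards the robot), y along the bar. Cross bar 392 mm long, 18 mm thick, 36 mm high, its top 188 mm above the bench; posts at y = +-185 mm; foot board 100 x 400 x 18 mm. Pegs stand out of its front at y = +120, 0 and -120 mm, axes 170 mm high
- peg_root (a point): where the middle peg leaves the bar's front face (rail x = -9 mm, y = 0, z = 170 mm). All pegs: rigid round steel, 7 mm thick, straight along the rail's -x, then the tip turns up at 45 degrees, rising 20 mm over 20 mm. Each is pushed in to its own depth: the bend lies at rail x = -60 to -105 mm, not reported; feel or look for it. On the tip the slot has only 2 mm play each way
- stand: Wooden pattern stand fixed to the bench, 94 mm (x) by 130 mm (y), 40 mm high, origin under its centre. Two slots run along its y, at x = -22.5 mm (near, empty) and +22.5 mm (far, holding the yellow pattern), each 13 mm wide, 30 mm deep, open at both ends
- slot (a point): centre of the floor of the empty near slot, 10 mm above the bench; x across the slot, y along it, z up
- blue_pattern: Bystander: blue-banded pattern hanging on the rail (panel 75 mm wide); same plywood, height, neck, tab and slot as the red one; origin at the centre of its lower edge, z up
- green_pattern: Bystander: green-banded pattern hanging on the rail (panel 60 mm wide); same plywood, height, neck, tab and slot as the red one; origin at the centre of its lower edge, z up
- yellow_pattern: Bystander: yellow-banded pattern already standing in the stand's far slot (panel 80 mm wide); same plywood, height, neck, tab and slot as the red one; origin at the centre of its lower edge, z up
- glue_bottle: Bystander: white glue bottle, 56 mm across, 130 mm tall
- hammer: Bystander: hammer lying on the bench, 220 mm long
- awl: Bystander: screwdriver-like awl lying on the bench, 160 mm long
- weight: Bystander: brass pattern weight, 56 mm across, 40 mm tall, 0.5 kg
Mind the look-alikes: they are no part of the job. Leave any blue or purple look-alike of the stand alone.

How it is judged:
On the way:
1. the red pattern is off its peg and clear of the rail, in the gripper (contact force between red_pattern and rack below 0.01 N and contact force between red_pattern and the fingers above 0.5 N and height (world z) of red_hole above 0.13 m and (x of red_hole in the frame of rack below -0.135 m or y of red_hole in the frame of rack below -0.15 m)), for 0.1 s.
At the end, for the whole second after the job is handed in: The red pattern stands released and at rest in the near slot, its lower edge within 3 mm of the slot's floor, within 6 mm of the slot's middle across and 25 mm along it, its tab upwards and leaning less than 0.22 rad (the slot's own play allows 0.17) (z of red_pattern in the frame of slot between -0.003 and 0.003 m and x of red_pattern in the frame of slot between -0.006 and 0.006 m and y of red_pattern in the frame of slot between -0.025 and 0.025 m and angle between red_pattern's own z axis and vertical below 0.22 rad and z of red_hole in the frame of slot above 0.09 m and linear speed of red_pattern below 0.02 m/s and contact force between red_pattern and stand above 0.2 N); the robot touches nothing.
It fails at once if the red pattern is pressed against the peg rail or a peg with more than 10 N (contact force between red_pattern and rack above 10 N).
It fails at once if the red pattern is pressed or dropped onto the stand with more than 25 N (contact force between red_pattern and stand above 25 N).
It fails at once if the robot hits the peg rail (over 10 N) (contact force between any of the arm, the fingers and rack above 10 N).
It fails at once if another pattern is moved by more than 25 mm (distance of any of blue_pattern, green_pattern, yellow_pattern from where it was at the start of the episode above 0.025 m).
It fails at once if another thing on the bench is moved by more than 30 mm (distance of any of glue_bottle, hammer, awl, weight from where it was at the start of the episode above 0.03 m).
It also fails if it takes over 70 s, if anything falls off the work surface, if the arm or the gripper's body presses on something with over 40 N, if the wrist force passes 120 N, or if a joint passes its speed limit or range.

## Working session

There is one attempt and no reset: what is moved stays moved. The work goes in short steps, Python scripts to look and compute and a shell command to move; the robot and the scene stay as the last step left them, time stands still between calls to the robot, and variables do not carry over. Pictures are saved under pics/ and viewed, at most 10 in all, crops included, and the job is handed in when it is done.

```bash
mkdir -p pics; ls; python3 - <<'E'
from station import manip
import cv2,numpy as np
s=manip.sense();print({k:np.round(v,3) for k,v in s.items()})
for n in("scene","side"):
    print(n,manip.camera_model(n))
    p,d=manip.snapshot(n);np.savez(f"pics/{n}0.npz",p=p,d=d);cv2.imwrite(f"pics/{n}0.png",p[:,:,::-1])
E
```

```text
pics
{'t': np.float64(0.0), 'q': array([ 1.129,  0.528,  1.434,  0.   ,  1.181, -0.178]), 'qd': array([-0.001, -0.002, -0.001, -0.001, -0.001,  0.   ]), 'tau': array([-1.0000e-03, -4.4235e+01, -1.7803e+01, -0.0000e+00,  9.0000e-03,
       -0.0000e+00]), 'tcp_pos': array([0.162, 0.603, 0.303]), 'tool_rot': array([ 0.131,  0.991, -0.001, -0.   ]), 'force': array([ 0.814, -0.885,  0.178]), 'ft_torque': array([-0.026, -0.05 ,  0.044]), 'gripper_force': np.float64(0.0), 'finger_gap': np.float64(0.997)}
scene {'fx': 395.4846215559468, 'fy': 395.4846215559468, 'cx': 319.3958606620497, 'cy': 197.28613691097496, 'origin': array([0.89012514, 0.49914249, 0.90787323]), 'attitude': array([0.10543748, 0.3309433 , 0.8851296 , 0.30968543])}
side {'fx': 362.3830973490095, 'fy': 362.3830973490095, 'cx': 327.2336477875181, 'cy': 200.91076999473788, 'origin': array([ 0.30316133, -0.56981124,  0.86042072]), 'attitude': array([ 0.31788134, -0.05913405, -0.18320959,  0.9283797 ])}
```

View pics/scene0.png

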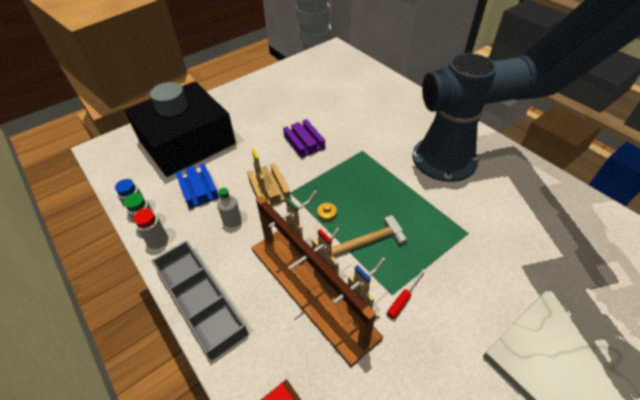

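View pics/side0.png

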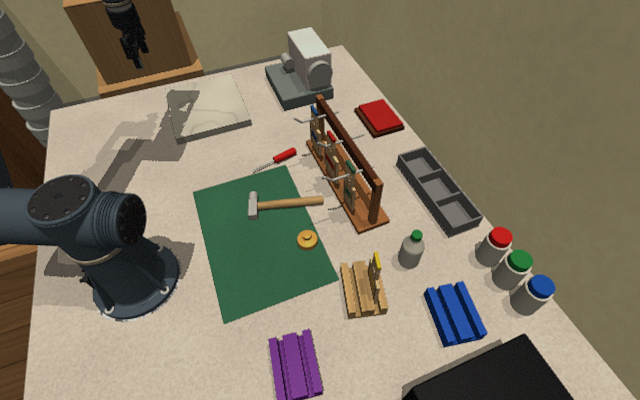

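The wooden stand is at side (363,288) with the yellow pattern. The purple (295,365) and blue (455,312) stands are look-alikes. The rail runs from side (318,100) to (378,215). Three patterns hang on it: blue at the far end (315,120), red in the middle (333,140) and green at the near end (350,175). I'll enlarge to confirm and measure.

```bash
cat > h.py <<'E'
import numpy as np,cv2
from scipy.spatial.transform import Rotation as R
from station import manip
def ray(cm,u,v):
    d=np.array([(u-cm['cx'])/cm['fx'],-(v-cm['cy'])/cm['fy'],-1.0])
    return R.from_quat(cm['attitude']).apply(d)
def plane(cm,u,v,z):
    d=ray(cm,u,v);o=cm['origin'];return o+d*(z-o[2])/d[2]
def cloud(cm,dep):
    v,u=np.mgrid[:dep.shape[0],:dep.shape[1]]
    d=np.stack([(u-cm['cx'])/cm['fx'],-(v-cm['cy'])/cm['fy'],-np.ones(u.shape)],-1)*dep[...,None]
    return (R.from_quat(cm['attitude']).apply(d.reshape(-1,3))+cm['origin']).reshape(*dep.shape,3)
def tri(c1,p1,c2,p2):
    A=[];b=[]
    for c,p in((c1,p1),(c2,p2)):
        d=ray(c,*p);d/=np.linalg.norm(d);M=np.eye(3)-np.outer(d,d);A.append(M);b.append(M@c['origin'])
    return np.linalg.solve(sum(A),sum(b))
E
python3 - <<'E'
from h import *
side=np.load('pics/side0.npz');sc=np.load('pics/scene0.npz')
a=cv2.resize(side['p'][85:235,290:400],None,fx=3.6,fy=3.6,interpolation=cv2.INTER_CUBIC)
b=cv2.resize(sc['p'][170:340,240:400],None,fx=2.4,fy=2.4,interpolation=cv2.INTER_CUBIC)
H=540
im=np.zeros((H,a.shape[1]+b.shape[1],3),np.uint8);im[:a.shape[0],:a.shape[1]]=a;im[:b.shape[0],a.shape[1]:]=b
print(im.shape);cv2.imwrite('pics/crop1.png',im[:,:,::-1])
for n,f in(('side',side),('scene',sc)):
    cm=manip.camera_model(n);P=cloud(cm,f['d']);h=cv2.cvtColor(f['p'],cv2.COLOR_RGB2HSV).astype(int)
    z=P[...,2]
    print(n,'bench z',np.median(z[(abs(z)<.03)]), 'zero',np.mean(f['d']==0))
    # bar top: brown, z .17-.2
    m=(z>.175)&(z<.2)&(h[...,0]<16)&(h[...,1]>120)&(P[...,0]>.4)&(P[...,0]<1)
    m=m.astype(np.uint8);k,l,st,c=cv2.connectedComponentsWithStats(m)
    i=1+np.argmax(st[1:,4]);q=P[l==i]
    print('bar',st[i],np.median(q,0));rr=cv2.minAreaRect((q[:,:2]*1000).astype(np.float32));print(rr,cv2.boxPoints(rr))
    # stand top
    m=((z>.03)&(z<.05)&(h[...,0]>10)&(h[...,0]<28)&(h[...,1]>60)&(P[...,0]>.4)&(P[...,0]<1)).astype(np.uint8)
    m=cv2.morphologyEx(m,cv2.MORPH_CLOSE,np.ones((9,9)));k,l,st,c=cv2.connectedComponentsWithStats(m)
    for i in 1+np.argsort(-st[1:,4])[:2]:
        q=P[(l==i)&(z>.036)&(z<.046)];rr=cv2.minAreaRect((q[:,:2]*1000).astype(np.float32));print('stand',st[i],rr,np.median(q,0))
    for nm,hm in(('red',(h[...,0]<8)|(h[...,0]>172)),('blue',abs(h[...,0]-110)<12),('green',abs(h[...,0]-65)<20),('yel',abs(h[...,0]-27)<5)):
        m=(hm&(h[...,1]>130)&(h[...,2]>70)&(z>.06)&(z<.24)&(P[...,0]>.3)&(P[...,0]<1.1)).astype(np.uint8);k,l,st,c=cv2.connectedComponentsWithStats(m)
        for i in 1+np.argsort(-st[1:,4])[:3]:
            if st[i,4]>5:print(nm,st[i],np.round(np.median(P[l==i],0),3),np.round(c[i],1))
E
```

```text
(540, 780, 3)
side bench z 0.0011274555238591222 zero 0.003921875
bar [316  94  67  95 764] [0.62477204 0.06960483 0.18821784]
((626.7626953125, 104.57441711425781), (17.544740676879883, 392.7286376953125), 0.9734611511230469) [[614.6555  300.76135]
 [621.32764 -91.9106 ]
 [638.8699  -91.61252]
 [632.19775 301.05945]]
stand [ 341  260   48   54 1815] ((522.3767700195312, -249.72824096679688), (132.00692749023438, 94.56275177001953), 75.06922149658203) [ 0.51652701 -0.26041092  0.04066239]
stand [303 231   9   8  58] ((444.29730224609375, -62.27412033081055), (22.945266723632812, 18.846778869628906), 69.24095153808594) [ 0.4444868  -0.06320724  0.03933711]
red [491 226  22  22 358] [ 0.866 -0.293  0.11 ] [501.  236.5]
red [327 131   9  10  44] [0.583 0.103 0.204] [330.8 135.6]
blue [531 275  24  21 376] [ 0.869 -0.43   0.111] [542.6 284.8]
blue [311 106   7   8  22] [0.58  0.223 0.204] [313.7 109.5]
green [510 250  23  19 314] [ 0.868 -0.36   0.111] [521.  258.7]
green [412 230  10   9  68] [ 0.671 -0.219  0.131] [416.7 234.3]
yel [374 252   7  17  73] [ 0.542 -0.258  0.161] [377.  25
[... 459 characters left out ...]
 0.52317828 -0.24100157  0.03891935]
stand [ 45  38 132  47 579] ((718.078125, -1293.7548828125), (292.7764892578125, 637.979736328125), 41.916603088378906) [ 0.64730849 -1.14097969  0.04094313]
red [133 208  22  20 297] [ 0.872 -0.284  0.108] [143.2 216.6]
red [318 229  13  14  79] [0.587 0.107 0.202] [324.  235.9]
blue [116 179  18  14 183] [ 0.871 -0.423  0.108] [124.  185.8]
blue [356 266  14  15  62] [0.584 0.227 0.203] [362.1 273.1]
green [124 193  19  15 206] [ 0.871 -0.356  0.109] [132.9 199.9]
green [219 189   8   6  42] [ 0.674 -0.211  0.129] [222.6 191.6]
green [286 199  10  10  20] [ 0.589 -0.013  0.203] [290.6 203. ]
yel [252 149   6  10  33] [ 0.544 -0.252  0.159] [254.7 153.7]
```

View pics/crop1.png

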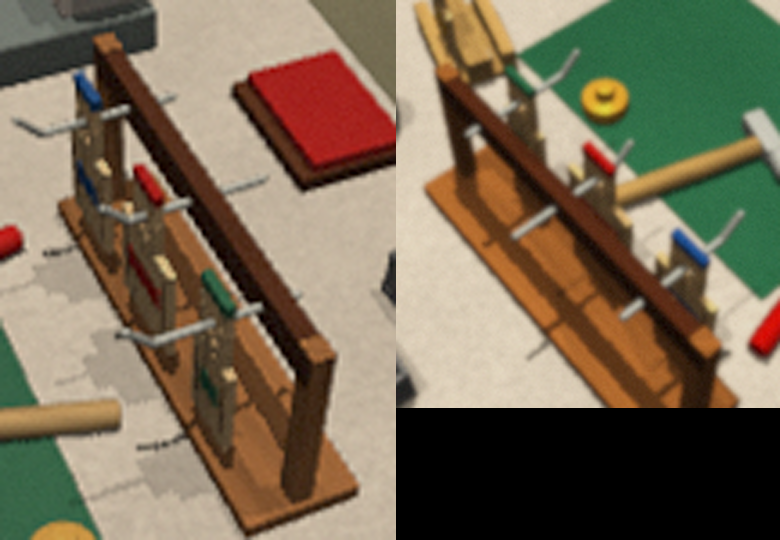

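The enlarged crop confirms it. Three look-alikes hang on the rail: blue at side (314,110), red at (331,136) and green at (350,165). Red on the middle peg is the target. The stand is the wooden one at side (363,288), with yellow in its far slot. Next I work out the peg bend and tip and start the approach.

```bash
python3 - <<'E'
from h import *
cs,cc=manip.camera_model('side'),manip.camera_model('scene')
f=lambda x,y:(290+x/3.6,85+y/3.6)
g=lambda x,y:(240+(x-396)/2.4,170+y/2.4)
for n,p,z in(('bend',(133,217),.17),('tip',(99,204),.19)):print(n,plane(cs,*f(*p),z))
print('scene tip',plane(cc,*g(629,144),.19))
print('tri tip',tri(cs,f(99,204),cc,g(629,144)))
E
python3 -m crank '[{"dp":[0,0,-0.06],"delta_rot":[0,0,-0.015],"fingers":1},{"dp":[0,0,0],"delta_rot":[0,0,-0.015],"fingers":1},{"dp":[0,0,0],"delta_rot":[0,0,-0.015],"fingers":1},{"dp":[-0.05,-0.06,0],"delta_rot":[0,0,0],"fingers":1},{"dp":[-0.05,-0.06,0],"delta_rot":[0,0,0],"fingers":1},{"dp":[-0.05,-0.06,0],"delta_rot":[0,0,0],"fingers":1},{"dp":[-0.05,-0.06,0],"delta_rot":[0,0,0],"fingers":1},{"dp":[-0.05,-0.06,0],"delta_rot":[0,0,0],"fingers":1},{"dp":[-0.05,-0.06,0],"delta_rot":[0,0,0],"fingers":1},{"dp":[-0.05,-0.06,0],"delta_rot":[0,0,0],"fingers":1},{"dp":[-0.05,-0.06,0],"delta_rot":[0,0,0],"fingers":1},{"dp":[-0.05,-0.06,0],"delta_rot":[0,0,0],"fingers":1}]'
```

```text
bend [0.57259602 0.10484406 0.17      ]
tip [0.54667147 0.10787408 0.19      ]
scene tip [0.54839588 0.10713013 0.19      ]
tri tip [0.5474656  0.10741684 0.18987831]
t: 1.1
tcp_pos: [0.3933, 0.3364, 0.3337]
tool_rot: [-0.01, 1.0, -0.0, -0.0]
force: [0.4, 0.1, 0.2]
finger_gap: 0.999
gripper_force: 0.0
```

```bash
python3 -m crank '[{"dp":[-0.047,-0.059,0],"delta_rot":[0,0,0],"fingers":1},{"dp":[-0.047,-0.059,0],"delta_rot":[0,0,0],"fingers":1},{"dp":[-0.047,-0.059,0],"delta_rot":[0,0,0],"fingers":1},{"dp":[-0.047,-0.059,0],"delta_rot":[0,0,0],"fingers":1},{"dp":[-0.047,-0.059,0],"delta_rot":[0,0,0],"fingers":1},{"dp":[-0.047,-0.059,0],"delta_rot":[0,0,0],"fingers":1},{"dp":[-0.047,-0.059,0],"delta_rot":[0,0,0],"fingers":1},{"dp":[-0.047,-0.059,0],"delta_rot":[0,0,0],"fingers":1},{"dp":[0,0,0],"delta_rot":[0,0,0],"fingers":1},{"dp":[0,0,0],"delta_rot":[0,0,0],"fingers":1}]' 60
python3 - <<'E'
from h import *
s=manip.sense();print(s['tcp_pos'],s['tool_rot'],s['force'])
cm=manip.camera_model('wrist');print(cm)
p,d=manip.snapshot('wrist');np.savez('pics/w1.npz',p=p,d=d,cm=cm);cv2.imwrite('pics/w1.png',p[:,:,::-1])
P=cloud(cm,d);h=cv2.cvtColor(p,cv2.COLOR_RGB2HSV).astype(int)
m=(((h[...,0]<8)|(h[...,0]>172))&(h[...,1]>130)&(P[...,2]>.195)&(P[...,2]<.21)).astype(np.uint8)
k,l,st,c=cv2.connectedComponentsWithStats(m)
for i in 1+np.argsort(-st[1:,4])[:2]:
    q=P[l==i];rr=cv2.minAreaRect((q[:,:2]*1000).astype(np.float32));print(st[i],c[i],np.median(q,0),rr)
E
```

```text
t: 1.93
tcp_pos: [0.5862, 0.104, 0.3331]
tool_rot: [-0.008, 1.0, 0.0, -0.001]
force: [-1.7, 0.9, 0.2]
finger_gap: 1.0
gripper_force: 0.0
[0.58622712 0.10398462 0.33310329] [-8.12464480e-03  9.99966840e-01  1.07802131e-04 -5.45191651e-04] [-1.66252553  0.91392593  0.16696718]
{'fx': 283.1178160257242, 'fy': 283.1178160257242, 'cx': 319.07904112006395, 'cy': 198.43351243205635, 'origin': array([0.5220126 , 0.10303884, 0.40262281]), 'attitude': array([-0.09030274, -0.0918789 ,  0.70680317,  0.69558102])}
[293 203  55  15 756] [319.84391534 210.34391534] [0.58368446 0.1047047  0.20308005] ((584.7493286132812, 104.7629623413086), (9.242262840270996, 39.93243408203125), 0.7861249446868896)
```

View pics/w1.png

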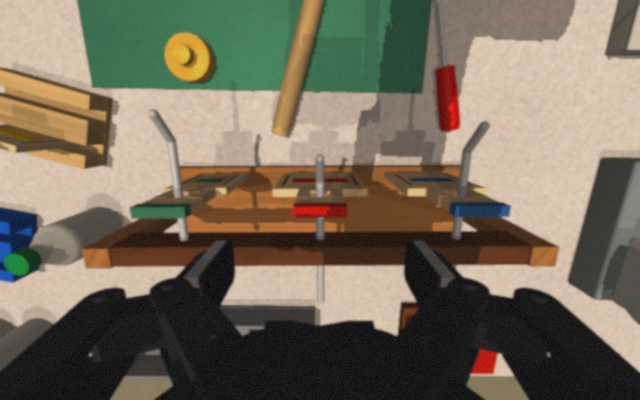

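The wrist view shows the red tab's top at (320,210), centred between the fingers, with its peg tip at (320,158). Green (160,211) and blue (480,210) are well to either side. I go down now.

```bash
python3 -m crank '[{"dp":[0.0034,0.0014,0.04],"delta_rot":[0,0,0],"fingers":0.7},{"dp":[0,0,0.04],"delta_rot":[0,0,0],"fingers":0.7},{"dp":[0,0,0.04],"delta_rot":[0,0,0],"fingers":0.7},{"dp":[0,0,0.03],"delta_rot":[0,0,0],"fingers":0.7},{"dp":[0,0,0.03],"delta_rot":[0,0,0],"fingers":0.7},{"dp":[0,0,0],"delta_rot":[0,0,0],"fingers":0.7},{"dp":[0,0,0],"delta_rot":[0,0,0],"fingers":0.7}]' 40
python3 - <<'E'
from h import *
f=np.load('pics/w1.npz',allow_pickle=True);cm=f['cm'].item()
print('tip',plane(cm,320,157,.192),plane(cm,320,172,.17)); s=manip.sense();print(s['tcp_pos'],s['force'])
E
```

```text
t: 2.57
tcp_pos: [0.5822, 0.1079, 0.2433]
tool_rot: [-0.011, 1.0, 0.0, -0.001]
force: [-0.1, -0.2, -0.0]
finger_gap: 0.849
gripper_force: 0.0
tip [0.54591214 0.10413919 0.192     ] [0.56079558 0.10446295 0.17      ]
[0.58216635 0.10792023 0.24332626] [-0.07104684 -0.19229723 -0.03958105]
```

```bash
python3 -m crank '[{"dp":[-0.0036,-0.006,0],"delta_rot":[0,0,0],"fingers":0.7},{"dp":[0,0,0],"delta_rot":[0,0,0],"fingers":0.7},{"dp":[0,0,0],"delta_rot":[0,0,0],"fingers":0.7},{"dp":[0,0,0],"delta_rot":[0,0,0],"fingers":0.7}]' 
python3 -c "
from h import *
s=manip.sense();print(s['tcp_pos'],s['q'],s['qd'])"
```

```text
t: 2.9
tcp_pos: [0.5859, 0.1036, 0.2449]
tool_rot: [-0.01, 1.0, -0.0, 0.001]
force: [-0.4, 0.1, -0.6]
finger_gap: 0.849
gripper_force: 0.0
[0.58585496 0.10357494 0.24489921] [-1.27011007e-02  5.58795572e-01  1.56841565e+00  3.88454505e-05
  1.01258428e+00 -1.60338880e+00] [-0.00165297  0.00679556  0.00561991 -0.00064467 -0.00102506  0.00104773]
```

```bash
python3 -m crank '[{"dp":[0,0,0],"delta_rot":[0,0,0],"fingers":0.2},{"dp":[0,0,0],"delta_rot":[0,0,0],"fingers":0.1},{"dp":[0,0,0],"delta_rot":[0,0,0],"fingers":0},{"dp":[0,0,0],"delta_rot":[0,0,0],"fingers":-0.1},{"dp":[0,0,0],"delta_rot":[0,0,0],"fingers":-0.3},{"dp":[0,0,0],"delta_rot":[0,0,0],"fingers":-0.3},{"dp":[0,0,0],"delta_rot":[0,0,0],"fingers":-0.3},{"dp":[0,0,0],"delta_rot":[0,0,0],"fingers":-0.3},{"dp":[0,0,0],"delta_rot":[0,0,0],"fingers":-0.3}]' 40
python3 - <<'E'
from h import *
for i in range(4):
    p,d=manip.snapshot('side' if i else 'wrist')
    s=manip.sense();print(s['tcp_pos'].round(4),s['force'].round(2),s['finger_gap'],s['gripper_force'])
    if i==0: cm=manip.camera_model('wrist');np.savez('pics/w2.npz',p=p,d=d,cm=cm);cv2.imwrite('pics/w2.png',p[:,:,::-1])
E
```

```text
t: 3.65
tcp_pos: [0.5855, 0.1035, 0.2441]
tool_rot: [-0.01, 1.0, -0.0, 0.0]
force: [-1.5, -0.7, 3.9]
finger_gap: 0.458
gripper_force: 39.9
[0.5855 0.1035 0.2441] [ 0.17 -1.51  4.13] 0.45730116425662365 39.890022687613964
[0.5855 0.1035 0.2441] [-1.13 -0.85  2.86] 0.46007275211589216 39.89040121436119
[0.5855 0.1035 0.2441] [-0.51 -1.63  3.32] 0.4586648435236144 39.88735003047623
[0.5856 0.1035 0.2441] [-0.34 -0.18  4.14] 0.4642006077140819 39.88688914803788
```

View pics/w2.png

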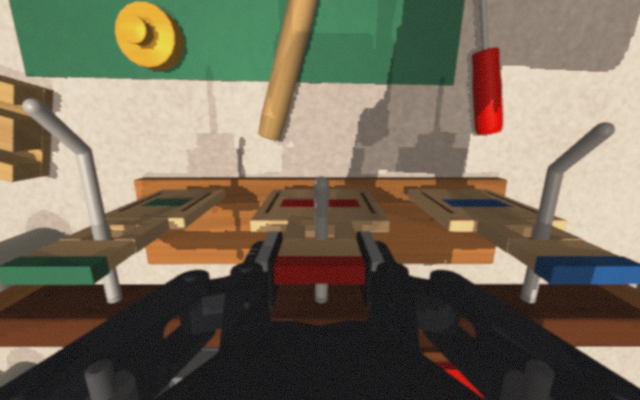

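The grip holds at a 39 mm gap, with the tab at (320,270) between the pads. I lift to centre the slot on the peg, in small steps.

```bash
python3 -m crank '[{"dp":[0,0,-0.005],"delta_rot":[0,0,0],"fingers":-0.3},{"dp":[0,0,-0.005],"delta_rot":[0,0,0],"fingers":-0.3},{"dp":[0,0,-0.005],"delta_rot":[0,0,0],"fingers":-0.3},{"dp":[0,0,0],"delta_rot":[0,0,0],"fingers":-0.3},{"dp":[0,0,0],"delta_rot":[0,0,0],"fingers":-0.3}]' 60
python3 - <<'E'
from h import *
F=[]
for i in range(4):
    p,d=manip.snapshot('wrist');s=manip.sense();F.append(s['force'])
print(s['tcp_pos'],np.mean(F,0),s['ft_torque'])
cm=manip.camera_model('wrist');P=cloud(cm,d);h=cv2.cvtColor(p,cv2.COLOR_RGB2HSV).astype(int)
m=(((h[...,0]<8)|(h[...,0]>172))&(h[...,1]>130)&(P[...,2]>.195)&(P[...,2]<.23)).astype(np.uint8)
k,l,st,c=cv2.connectedComponentsWithStats(m);i=1+np.argmax(st[1:,4]);q=P[l==i]
print('tab',np.median(q,0),cv2.minAreaRect((q[:,:2]*1000).astype(np.float32)))
E
```

```text
t: 4.27
tcp_pos: [0.5854, 0.1037, 0.2513]
tool_rot: [-0.01, 1.0, 0.0, -0.0]
force: [-0.5, -0.4, -0.7]
finger_gap: 0.455
gripper_force: 60.3
[0.58536332 0.10359442 0.25122664] [ 0.02804053 -0.06502987 -1.65748484] [-0.01749897  0.01324018  0.01370668]
tab [0.58238768 0.10358304 0.20968167] ((587.38525390625, 103.83917236328125), (17.10574722290039, 39.38979721069336), 0.40601930022239685)
```

```bash
cat >> h.py <<'E'
def rows(L,path):
    """path: (x,z,tilt deg) of hole; prints dp (tool x,z units) and dth units between stations"""
    for a,b in zip(path[:-1],path[1:]):
        t0,t1=np.radians(a[2]),np.radians(b[2])
        D=np.array([b[0]-a[0]+L*(np.sin(t1)-np.sin(t0)),b[1]-a[1]+L*(np.cos(t1)-np.cos(t0))])
        tx=np.array([-np.cos(t0),np.sin(t0)]);tz=-np.array([np.sin(t0),np.cos(t0)])
        print(b,'dp x %.4f z %.4f ry %.4f'%(D@tx/.5,D@tz/.5,(b[2]-a[2])/360))
E
python3 - <<'E'
from h import *
rows(.0817,[(.584,.1695,0),(.580,.17,5),(.576,.17,10),(.572,.17,15),(.568,.172,15),(.564,.175,15),(.56,.179,15)])
E
```

```text
(0.58, 0.17, 5) dp x -0.0062 z -0.0004 ry 0.0139
(0.576, 0.17, 10) dp x -0.0063 z 0.0013 ry 0.0139
(0.572, 0.17, 15) dp x -0.0064 z 0.0020 ry 0.0139
(0.568, 0.172, 15) dp x 0.0088 z -0.0018 ry 0.0000
(0.564, 0.175, 15) dp x 0.0093 z -0.0037 ry 0.0000
(0.56, 0.179, 15) dp x 0.0098 z -0.0057 ry 0.0000
```

```bash
python3 -m crank '[{"dp":[-0.0062,0,-0.0004],"delta_rot":[0,0.0139,0],"fingers":-0.3},{"dp":[-0.0063,0,0.0013],"delta_rot":[0,0.0139,0],"fingers":-0.3},{"dp":[-0.0064,0,0.002],"delta_rot":[0,0.0139,0],"fingers":-0.3},{"dp":[0,0,0],"delta_rot":[0,0,0],"fingers":-0.3},{"dp":[0,0,0],"delta_rot":[0,0,0],"fingers":-0.3}]'
cat > chk.py <<'E'
from h import *
F=[]
for i in range(4):
    p,d=manip.snapshot('side');s=manip.sense();F.append(s['force'])
r=R.from_quat(s['tool_rot']);up=-r.as_matrix()[:,2]
print('tcp',s['tcp_pos'].round(4),'F',np.mean(F,0).round(2),'tau',s['ft_torque'].round(3),'hole',(s['tcp_pos']-up*.0817).round(4),'tilt',np.degrees(np.arctan2(up[0],up[2])).round(1),s['finger_gap'],s['t'])
np.savez('pics/last.npz',p=p,d=d)
E
python3 chk.py
```

```text
t: 4.88
tcp_pos: [0.5951, 0.1037, 0.2483]
tool_rot: [-0.01, 0.991, -0.001, -0.13]
force: [-0.8, 0.1, -2.0]
finger_gap: 0.456
gripper_force: 60.3
tcp [0.5938 0.1039 0.2494] F [-0.46  0.35 -1.11] tau [-0.011 -0.203  0.002] hole [0.5727 0.1035 0.1704] tilt 15.0 0.45338569112425825 5.0833
```

```bash
python3 -m crank '[{"dp":[0.0088,0,-0.0018],"delta_rot":[0,0,0],"fingers":-0.3},{"dp":[0.0093,0,-0.0037],"delta_rot":[0,0,0],"fingers":-0.3},{"dp":[0,0,0],"delta_rot":[0,0,0],"fingers":-0.3}]'
python3 chk.py
python3 - <<'E'
import numpy as np,cv2
p=np.load('pics/last.npz')['p'];cv2.imwrite('pics/s2.png',cv2.resize(p[90:240,260:400],None,fx=4,fy=4,interpolation=cv2.INTER_CUBIC)[:,:,::-1])
E
```

```text
t: 5.33
tcp_pos: [0.5855, 0.1037, 0.2551]
tool_rot: [-0.01, 0.991, -0.001, -0.131]
force: [-0.1, 0.0, -1.1]
finger_gap: 0.451
gripper_force: 60.3
tcp [0.5866 0.1036 0.2544] F [-0.01  0.21 -1.47] tau [-0.026 -0.196 -0.047] hole [0.5655 0.1032 0.1755] tilt 15.0 0.45617874504003336 5.5333
```

View pics/s2.png

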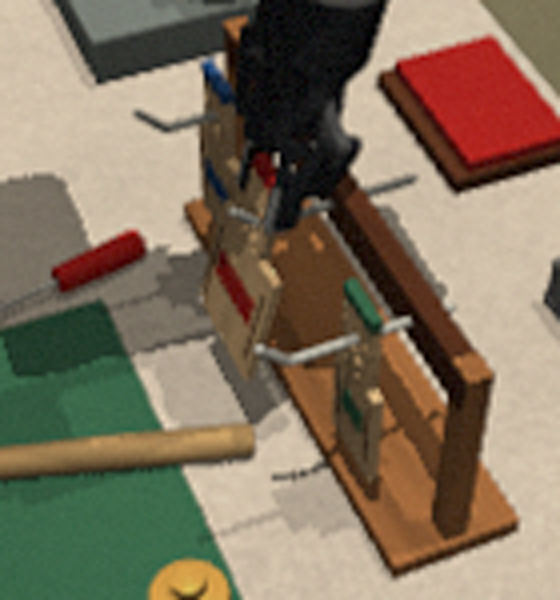

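The side crop shows the panel tilted and sliding onto the upturned tip, which shows at (235,213). The force is just the pattern's weight, so there is no jam, and I continue along the tip.

```bash
python3 -m crank '[{"dp":[0.0088,0,-0.0018],"delta_rot":[0,0,0],"fingers":-0.3},{"dp":[0.0098,0,-0.0057],"delta_rot":[0,0,0],"fingers":-0.3},{"dp":[0,0,0],"delta_rot":[0,0,0],"fingers":-0.3}]'
python3 chk.py
```

```text
t: 5.78
tcp_pos: [0.5779, 0.1035, 0.2609]
tool_rot: [-0.01, 0.991, -0.001, -0.131]
force: [0.5, -0.5, -2.2]
finger_gap: 0.456
gripper_force: 60.3
tcp [0.5787 0.1034 0.2603] F [ 0.44 -0.01 -1.29] tau [-0.009 -0.23   0.062] hole [0.5576 0.103  0.1813] tilt 15.0 0.45382712104241696 5.9833
```

```bash
python3 -m crank '[{"dp":[0.0098,0,-0.0057],"delta_rot":[0,0,0],"fingers":-0.3},{"dp":[0.0098,0,-0.0057],"delta_rot":[0,0,0],"fingers":-0.3},{"dp":[0,0,0],"delta_rot":[0,0,0],"fingers":-0.3}]'
python3 chk.py
```

```text
t: 6.23
tcp_pos: [0.57, 0.1034, 0.2691]
tool_rot: [-0.01, 0.991, -0.001, -0.131]
force: [-0.2, 0.4, -1.4]
finger_gap: 0.456
gripper_force: 60.3
tcp [0.5706 0.1033 0.2683] F [-0.03 -0.   -1.56] tau [-0.008 -0.185  0.021] hole [0.5495 0.1029 0.1894] tilt 15.0 0.4575264400971124 6.4333
```

```bash
python3 -m crank '[{"dp":[0.0098,0,-0.0057],"delta_rot":[0,0,0],"fingers":-0.3},{"dp":[0.0098,0,-0.0057],"delta_rot":[0,0,0],"fingers":-0.3},{"dp":[0.0098,0,-0.0057],"delta_rot":[0,0,0],"fingers":-0.3},{"dp":[0.0098,0,-0.0057],"delta_rot":[0,0,0],"fingers":-0.3},{"dp":[0.0098,0,-0.0057],"delta_rot":[0,0,0],"fingers":-0.3},{"dp":[0,0,0],"delta_rot":[0,0,0],"fingers":-0.3}]'
python3 chk.py
python3 - <<'E'
import numpy as np,cv2
p=np.load('pics/last.npz')['p'];cv2.imwrite('pics/s3.png',cv2.resize(p[90:240,260:400],None,fx=4,fy=4,interpolation=cv2.INTER_CUBIC)[:,:,::-1])
E
```

```text
t: 6.93
tcp_pos: [0.55, 0.103, 0.2895]
tool_rot: [-0.01, 0.991, -0.001, -0.13]
force: [0.3, -0.1, -1.2]
finger_gap: 0.454
gripper_force: 60.3
tcp [0.5507 0.1028 0.2883] F [-0.15  0.29 -1.67] tau [-0.003 -0.2    0.021] hole [0.5296 0.1024 0.2094] tilt 15.0 0.4563337750737019 7.1333
```

View pics/s3.png

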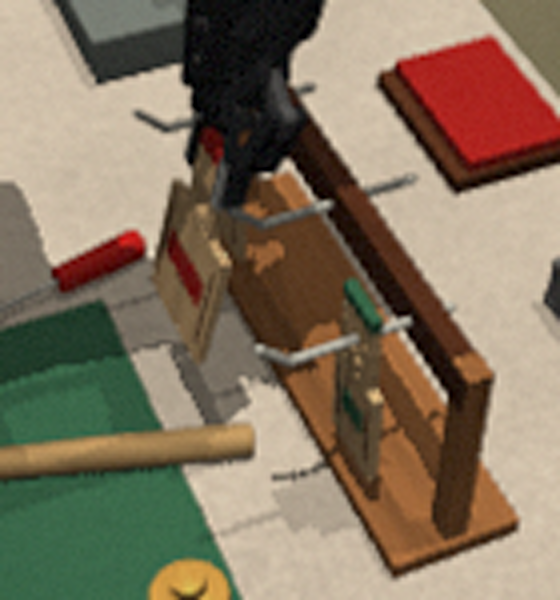

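The pattern is off. The peg tip shows free at (245,213), and the red panel is in front of it. I back out, straighten and raise.

```bash
python3 -m crank '[{"dp":[0.041,0,0],"delta_rot":[0,0,0],"fingers":-0.3},{"dp":[0.041,0,0],"delta_rot":[0,0,0],"fingers":-0.3},{"dp":[0.041,0,0],"delta_rot":[0,0,0],"fingers":-0.3},{"dp":[0.041,0,0],"delta_rot":[0,0,0],"fingers":-0.3},{"dp":[0,0,0],"delta_rot":[0,-0.0139,0],"fingers":-0.3},{"dp":[0,0,0],"delta_rot":[0,-0.0139,0],"fingers":-0.3},{"dp":[0,0,0],"delta_rot":[0,-0.0139,0],"fingers":-0.3},{"dp":[0,0,-0.07],"delta_rot":[0,0,0],"fingers":-0.3},{"dp":[0,0,-0.07],"delta_rot":[0,0,0],"fingers":-0.3},{"dp":[0,0,-0.07],"delta_rot":[0,0,0],"fingers":-0.3},{"dp":[0,0,0],"delta_rot":[0,0,0],"fingers":-0.3}]'
python3 chk.py
```

```text
t: 8.05
tcp_pos: [0.4744, 0.1014, 0.4214]
tool_rot: [-0.01, 1.0, -0.0, 0.007]
force: [0.8, 0.2, -1.1]
finger_gap: 0.456
gripper_force: 61.0
tcp [0.4707 0.1013 0.4133] F [-0.16 -0.06 -1.81] tau [ 0.004  0.009 -0.01 ] hole [0.4704 0.1013 0.3316] tilt 0.2 0.4583543392227112 8.25
```

```bash
python3 -m crank '[{"dp":[0,0,0],"delta_rot":[0,0,0.015],"fingers":-0.3},{"dp":[0,0,0],"delta_rot":[0,0,0.015],"fingers":-0.3},{"dp":[0,0,0],"delta_rot":[0,0,0.015],"fingers":-0.3},{"dp":[-0.0262,-0.072,0],"delta_rot":[0,0,0],"fingers":-0.3},{"dp":[-0.0262,-0.072,0],"delta_rot":[0,0,0],"fingers":-0.3},{"dp":[-0.0262,-0.072,0],"delta_rot":[0,0,0],"fingers":-0.3},{"dp":[-0.0262,-0.072,0],"delta_rot":[0,0,0],"fingers":-0.3},{"dp":[-0.0262,-0.072,0],"delta_rot":[0,0,0],"fingers":-0.3},{"dp":[-0.0262,-0.072,0],"delta_rot":[0,0,0],"fingers":-0.3},{"dp":[-0.0262,-0.072,0],"delta_rot":[0,0,0],"fingers":-0.3},{"dp":[-0.0262,-0.072,0],"delta_rot":[0,0,0],"fingers":-0.3},{"dp":[-0.0262,-0.072,0],"delta_rot":[0,0,0],"fingers":-0.3}]'
python3 -m crank '[{"dp":[0,0,0],"delta_rot":[0,0,0],"fingers":-0.3},{"dp":[0,0,0],"delta_rot":[0,0,0],"fingers":-0.3},{"dp":[0,0,0],"delta_rot":[0,0,0],"fingers":-0.3}]'
python3 chk.py
python3 - <<'E'
from h import *
f=np.load('pics/last.npz')['p']
p,d=manip.snapshot('wrist');s=manip.sense();cm=manip.camera_model('wrist');np.savez('pics/w3.npz',p=p,d=d,cm=cm)
r=R.from_quat(s['tool_rot']).as_matrix();print('tool y yaw',np.degrees(np.arctan2(r[1,1],r[0,1])),s['tcp_pos'])
im=np.zeros((560,800,3),np.uint8)
a=cv2.resize(f[130:345,310:430],None,fx=2.6,fy=2.6,interpolation=cv2.INTER_CUBIC)
b=cv2.resize(p,(480,300))
im[:a.shape[0],:a.shape[1]]=a[:560];im[:300,320:800]=b;cv2.imwrite('pics/s4.png',im[:,:,::-1])
E
```

```text
t: 9.25
tcp_pos: [0.5003, -0.2437, 0.412]
tool_rot: [0.131, 0.991, 0.001, -0.002]
force: [1.6, 0.6, -1.4]
finger_gap: 0.458
gripper_force: 61.1
t: 9.5
tcp_pos: [0.5004, -0.2418, 0.4124]
tool_rot: [0.131, 0.991, 0.002, -0.002]
force: [-0.2, 0.6, -0.9]
finger_gap: 0.452
gripper_force: 61.3
tcp [ 0.501  -0.2407  0.4143] F [-0.02  0.28 -1.16] tau [0.004 0.001 0.02 ] hole [ 0.501  -0.2406  0.3326] tilt 0.0 0.45232961061358096 9.7
tool y yaw 75.04825277653184 [ 0.50112679 -0.24080738  0.41452059]
```

View pics/s4.png

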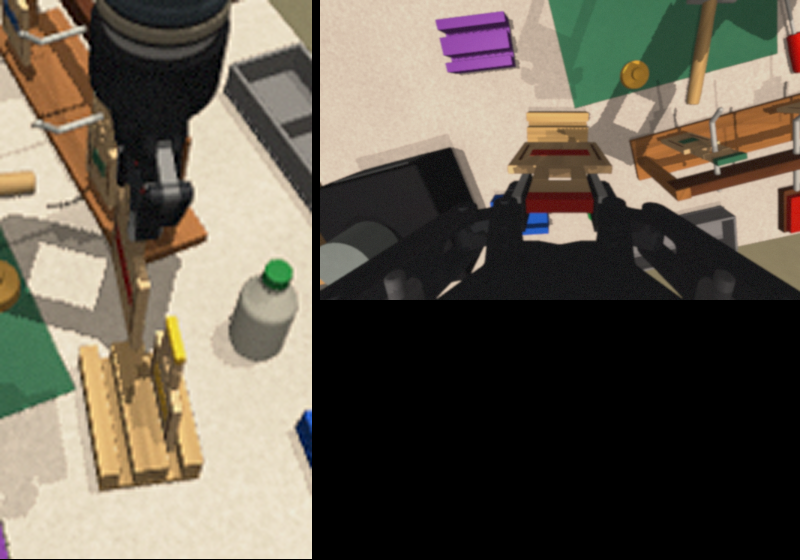

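The crop shows the red panel hanging above the stand, with its lower edge around (135,345). The empty near slot is the one left of the yellow pattern. I measure both in the stand's frame.

```bash
cat > m.py <<'E'
from h import *
S=np.array([.5225,-.248,0]);Rs=R.from_euler('z',-15,degrees=True)
def st(P):return Rs.inv().apply((P-S).reshape(-1,3)).reshape(P.shape)
def pat(n,p,d,cm,zlo,zhi):
    Q=st(cloud(cm,d));m=(d>0)&(Q[...,2]>zlo)&(Q[...,2]<zhi)&(abs(Q[...,0]+.0225)<.013)&(abs(Q[...,1])<.06)
    q=Q[m]
    if len(q)<30:print(n,'few',len(q));return
    x=q[:,0];A=np.c_[q[:,1],q[:,2]-zlo,np.ones(len(q))]
    w=np.ones(len(q),bool)
    for _ in range(4):
        c=np.linalg.lstsq(A[w],x[w],rcond=None)[0];e=x-A@c;w=abs(e)<max(.0015,1.5*np.median(abs(e)))
    print(n,len(q),w.sum(),'yawslope %.3f tilt %.3f x@zlo %.4f'%tuple(c),'y range',np.percentile(q[:,1],[1,99]).round(4),'zmin',np.percentile(q[:,2],1).round(4))
E
python3 - <<'E'
from m import *
for n in('side','scene'):
    f=np.load(f'pics/{n}0.npz');Q=st(cloud(manip.camera_model(n),f['d']))
    m=(abs(Q[...,2]-.04)<.005)&(abs(Q[...,0])<.06)&(abs(Q[...,1])<.055)
    h,e=np.histogram(Q[m][:,0],np.arange(-.056,.058,.002));print(n,dict(zip((e[:-1]*1000).round().astype(int).tolist(),h.tolist())))
    m=(abs(Q[...,2]-.04)<.005)&(abs(Q[...,0]+.04)<.006)&(abs(Q[...,1])<.08);print(np.percentile(Q[m][:,1],[1,99]))
f=np.load('pics/w3.npz',allow_pickle=True);pat('wrist',f['p'],f['d'],f['cm'].item(),.225,.31)
for n in('side','scene'):
    p,d=manip.snapshot(n);pat(n,p,d,manip.camera_model(n),.225,.31)
E
```

```text
side {-56: 0, -54: 0, -52: 0, -50: 0, -48: 20, -46: 38, -44: 37, -42: 36, -40: 36, -38: 34, -36: 33, -34: 34, -32: 35, -30: 21, -28: 0, -26: 0, -24: 0, -22: 0, -20: 0, -18: 0, -16: 43, -14: 31, -12: 37, -10: 31, -8: 36, -6: 36, -4: 35, -2: 34, 0: 33, 2: 33, 4: 35, 6: 35, 8: 36, 10: 36, 12: 31, 14: 36, 16: 2, 18: 25, 20: 2, 22: 1, 24: 2, 26: 0, 28: 6, 30: 7, 32: 11, 34: 9, 36: 15, 38: 16, 40: 22, 42: 21, 44: 26, 46: 13, 48: 0, 50: 0, 52: 0, 54: 0}
[-0.0667436   0.06133553]
scene {-56: 0, -54: 0, -52: 0, -50: 0, -48: 15, -46: 19, -44: 15, -42: 13, -40: 20, -38: 16, -36: 21, -34: 15, -32: 18, -30: 8, -28: 0, -26: 0, -24: 0, -22: 0, -20: 0, -18: 4, -16: 15, -14: 22, -12: 14, -10: 18, -8: 18, -6: 17, -4: 17, -2: 17, 0: 16, 2: 20, 4: 15, 6: 15, 8: 10, 10: 8, 12: 6, 14: 7, 16: 0, 18: 1, 20: 3, 22: 2, 24: 11, 26: 1, 28: 13, 30: 20, 32: 19, 34: 17, 36: 17, 38: 15, 40: 17, 42: 17, 44: 20, 46: 6, 48: 0, 50: 0, 52: 0, 54: 0}
[-0.06145556  0.06546009]
wrist 3400 3400 yawslope -0.001 tilt 0.002 x@zlo -0.0273 y range [-0.0413  0.0459] zmin 0.2277
side 386 316 yawslope -0.007 tilt -0.001 x@zlo -0.0268 y range [-0.0427  0.045 ] zmin 0.2272
scene 290 222 yawslope -0.005 tilt 0.000 x@zlo -0.0195 y range [-0.0403  0.0505] zmin 0.2267
```

Aligned within about 1 mm: pattern centre at x ≈ -23.3 mm against the slot at -22.6 mm, and upright. I lower it to just above the stand.

```bash
python3 -m crank '[{"dp":[0,0,0.068],"delta_rot":[0,0,0],"fingers":-0.3},{"dp":[0,0,0.068],"delta_rot":[0,0,0],"fingers":-0.3},{"dp":[0,0,0.068],"delta_rot":[0,0,0],"fingers":-0.3},{"dp":[0,0,0.068],"delta_rot":[0,0,0],"fingers":-0.3},{"dp":[0,0,0.06],"delta_rot":[0,0,0],"fingers":-0.3},{"dp":[0,0,0],"delta_rot":[0,0,0],"fingers":-0.3},{"dp":[0,0,0],"delta_rot":[0,0,0],"fingers":-0.3}]'
python3 chk.py
python3 - <<'E'
from m import *
for n in('side','scene','wrist'):
    cm=manip.camera_model(n);p,d=manip.snapshot(n);pat(n,p,d,cm,.05,.14)
E
```

```text
t: 10.43
tcp_pos: [0.5007, -0.2415, 0.2477]
tool_rot: [0.131, 0.991, 0.001, -0.002]
force: [-0.1, 0.1, -1.0]
finger_gap: 0.451
gripper_force: 61.3
tcp [ 0.5024 -0.2429  0.2511] F [-0.04 -0.39 -0.75] tau [0.003 0.006 0.057] hole [ 0.5027 -0.2432  0.1694] tilt -0.2 0.4528008807279029 10.6333
side 205 169 yawslope -0.004 tilt -0.007 x@zlo -0.0238 y range [-0.0448  0.043 ] zmin 0.0641
scene 191 148 yawslope -0.005 tilt -0.004 x@zlo -0.0173 y range [-0.0401  0.0504] zmin 0.0603
wrist 3058 3058 yawslope 0.001 tilt -0.003 x@zlo -0.0251 y range [-0.0431  0.0441] zmin 0.0606
```

```bash
python3 -m crank '[{"dp":[0.003,0,0.015],"delta_rot":[0,0,0],"fingers":-0.3},{"dp":[0,0,0.01],"delta_rot":[0,0,0],"fingers":-0.3},{"dp":[0,0,0],"delta_rot":[0,0,0],"fingers":-0.3},{"dp":[0,0,0],"delta_rot":[0,0,0],"fingers":-0.3}]'
python3 chk.py
python3 - <<'E'
from m import *
for n in('side','scene','wrist','side','scene','wrist'):
    cm=manip.camera_model(n);p,d=manip.snapshot(n);pat(n,p,d,cm,.045,.13)
E
```

```text
t: 11.12
tcp_pos: [0.4993, -0.2416, 0.2354]
tool_rot: [0.131, 0.991, 0.0, -0.001]
force: [0.6, 0.9, -1.2]
finger_gap: 0.456
gripper_force: 61.3
tcp [ 0.4998 -0.2419  0.2361] F [ 0.25 -0.13 -1.4 ] tau [-0.042 -0.025 -0.003] hole [ 0.4998 -0.2419  0.1544] tilt -0.0 0.45391607556730207 11.3167
side 214 173 yawslope -0.003 tilt -0.002 x@zlo -0.0276 y range [-0.0445  0.0448] zmin 0.0476
scene 193 151 yawslope -0.005 tilt -0.001 x@zlo -0.0206 y range [-0.0405  0.0498] zmin 0.0467
wrist 3338 3338 yawslope 0.001 tilt 0.001 x@zlo -0.0282 y range [-0.0426  0.0445] zmin 0.046
side 212 173 yawslope -0.005 tilt -0.003 x@zlo -0.0276 y range [-0.0445  0.0453] zmin 0.0483
scene 192 150 yawslope -0.004 tilt 0.003 x@zlo -0.0208 y range [-0.0416  0.0509] zmin 0.0474
wrist 3352 3352 yawslope 0.001 tilt 0.001 x@zlo -0.0283 y range [-0.0427  0.0446] zmin 0.0462
```

```bash
python3 -m crank '[{"dp":[-0.0026,0,0],"delta_rot":[0,0,0],"fingers":-0.3},{"dp":[0,0,0.006],"delta_rot":[0,0,0],"fingers":-0.3},{"dp":[0,0,0.006],"delta_rot":[0,0,0],"fingers":-0.3},{"dp":[0,0,0.006],"delta_rot":[0,0,0],"fingers":-0.3},{"dp":[0,0,0],"delta_rot":[0,0,0],"fingers":-0.3}]'
python3 chk.py
python3 - <<'E'
from m import *
for n in('side','scene','wrist'):
    cm=manip.camera_model(n);p,d=manip.snapshot(n);pat(n,p,d,cm,.045,.12)
E
```

```text
t: 12.03
tcp_pos: [0.5005, -0.2418, 0.2262]
tool_rot: [0.131, 0.991, 0.0, -0.001]
force: [0.9, 1.3, -1.1]
finger_gap: 0.455
gripper_force: 61.3
tcp [ 0.501  -0.2422  0.227 ] F [ 0.12  0.01 -0.66] tau [-0.012 -0.018 -0.029] hole [ 0.501  -0.2422  0.1453] tilt 0.0 0.4582675185286189 12.2333
side 189 153 yawslope -0.004 tilt -0.002 x@zlo -0.0264 y range [-0.0439  0.0441] zmin 0.0458
scene 167 129 yawslope -0.004 tilt -0.000 x@zlo -0.0194 y range [-0.0385  0.0506] zmin 0.0454
wrist 3088 3088 yawslope 0.001 tilt 0.001 x@zlo -0.0270 y range [-0.0426  0.0445] zmin 0.0454
```

```bash
python3 -m crank '[{"dp":[0,0,0.006],"delta_rot":[0,0,0],"fingers":-0.3},{"dp":[0,0,0.006],"delta_rot":[0,0,0],"fingers":-0.3},{"dp":[0,0,0.006],"delta_rot":[0,0,0],"fingers":-0.3},{"dp":[0,0,0.006],"delta_rot":[0,0,0],"fingers":-0.3},{"dp":[0,0,0]  ,"delta_rot":[0,0,0],"fingers":-0.3}]'
python3 chk.py
```

```text
t: 12.8
tcp_pos: [0.5006, -0.2419, 0.2142]
tool_rot: [0.131, 0.991, 0.0, -0.001]
force: [0.4, -0.8, -1.1]
finger_gap: 0.457
gripper_force: 61.3
tcp [ 0.501  -0.2422  0.2151] F [ 0.12 -0.38 -0.72] tau [-0.003  0.006 -0.028] hole [ 0.501  -0.2422  0.1334] tilt -0.0 0.4530894167322953 13.0
```

```bash
python3 -m crank '[{"dp":[0,0,0.006],"delta_rot":[0,0,0],"fingers":-0.3},{"dp":[0,0,0.006],"delta_rot":[0,0,0],"fingers":-0.3},{"dp":[0,0,0.004],"delta_rot":[0,0,0],"fingers":-0.3},{"dp":[0,0,0],"delta_rot":[0,0,0],"fingers":-0.3}]'
python3 chk.py
```

```text
t: 13.33
tcp_pos: [0.5007, -0.242, 0.2065]
tool_rot: [0.131, 0.991, 0.0, -0.001]
force: [-0.4, 0.2, -2.0]
finger_gap: 0.456
gripper_force: 61.3
tcp [ 0.501  -0.2422  0.2071] F [-0.27  0.44 -1.32] tau [-0.052 -0.077 -0.011] hole [ 0.501  -0.2422  0.1254] tilt -0.0 0.45461992792631345 13.5333
```

```bash
python3 -m crank '[{"dp":[0,0,0.003],"delta_rot":[0,0,0],"fingers":-0.3},{"dp":[0,0,0.003],"delta_rot":[0,0,0],"fingers":-0.3},{"dp":[0,0,0.003],"delta_rot":[0,0,0],"fingers":-0.3},{"dp":[0,0,0],"delta_rot":[0,0,0],"fingers":-0.3}]'
python3 chk.py
```

```text
t: 13.87
tcp_pos: [0.5008, -0.242, 0.2022]
tool_rot: [0.131, 0.991, 0.0, -0.0]
force: [1.0, 0.2, -2.0]
finger_gap: 0.453
gripper_force: 61.3
tcp [ 0.501  -0.2422  0.2026] F [-0.13 -0.25 -1.29] tau [ 0.005  0.006 -0.075] hole [ 0.501  -0.2422  0.1209] tilt -0.0 0.453838884165137 14.0667
```

```bash
python3 -m crank '[{"dp":[0,0,0.002],"delta_rot":[0,0,0],"fingers":-0.3},{"dp":[0,0,0],"delta_rot":[0,0,0],"fingers":-0.3}]'
python3 chk.py
```

```text
t: 14.23
tcp_pos: [0.5009, -0.2421, 0.2015]
tool_rot: [0.131, 0.991, 0.0, -0.0]
force: [-0.1, -0.9, -0.8]
finger_gap: 0.453
gripper_force: 61.3
tcp [ 0.501  -0.2422  0.2016] F [ 0.03 -0.14 -1.78] tau [-0.024  0.077  0.003] hole [ 0.501  -0.2422  0.1199] tilt -0.0 0.4548324940699051 14.4333
```

```bash
python3 -m crank '[{"dp":[0,0,0.0015],"delta_rot":[0,0,0],"fingers":-0.3},{"dp":[0,0,0],"delta_rot":[0,0,0],"fingers":-0.3}]'
python3 chk.py
```

```text
t: 14.6
tcp_pos: [0.5011, -0.2422, 0.2011]
tool_rot: [0.131, 0.991, -0.0, 0.0]
force: [0.1, -0.5, 1.0]
finger_gap: 0.451
gripper_force: 61.5
tcp [ 0.5011 -0.2422  0.2011] F [0.18 0.69 1.7 ] tau [0.074 0.053 0.008] hole [ 0.5012 -0.2422  0.1194] tilt -0.0 0.4537755307751737 14.8
```

```bash
python3 -m crank '[{"dp":[0,0,0.0015],"delta_rot":[0,0,0],"fingers":-0.3},{"dp":[0,0,0],"delta_rot":[0,0,0],"fingers":-0.3}]'
python3 chk.py
```

```text
t: 14.97
tcp_pos: [0.5013, -0.2422, 0.2011]
tool_rot: [0.131, 0.991, -0.0, 0.001]
force: [0.5, 1.9, 7.4]
finger_gap: 0.456
gripper_force: 62.3
tcp [ 0.5013 -0.2422  0.2011] F [-0.34  2.13  6.67] tau [ 0.159  0.176 -0.074] hole [ 0.5014 -0.2422  0.1194] tilt -0.1 0.45196039515550834 15.1667
```

The pattern has reached the floor, pressing with about 8 N. I ease off slightly and open.

```bash
python3 -m crank '[{"dp":[0,0,-0.0013],"delta_rot":[0,0,0],"fingers":-0.3},{"dp":[0,0,0],"delta_rot":[0,0,0],"fingers":-0.1},{"dp":[0,0,0],"delta_rot":[0,0,0],"fingers":0},{"dp":[0,0,0],"delta_rot":[0,0,0],"fingers":0.1},{"dp":[0,0,0],"delta_rot":[0,0,0],"fingers":0.3},{"dp":[0,0,0],"delta_rot":[0,0,0],"fingers":0.4},{"dp":[0,0,0],"delta_rot":[0,0,0],"fingers":0.4},{"dp":[0,0,0],"delta_rot":[0,0,0],"fingers":0.4}]'
python3 chk.py
```

```text
t: 15.83
tcp_pos: [0.5009, -0.2422, 0.2006]
tool_rot: [0.131, 0.991, 0.0, -0.0]
force: [-0.7, -0.2, -0.2]
finger_gap: 0.701
gripper_force: 0.0
tcp [ 0.5009 -0.2421  0.2007] F [0.13 0.01 0.27] tau [-0.05   0.032 -0.024] hole [ 0.5009 -0.2421  0.119 ] tilt 0.0 0.7007474120185202 16.0333
```

```bash
python3 -m crank '[{"dp":[0,0,-0.01],"delta_rot":[0,0,0],"fingers":0.4},{"dp":[0,0,-0.03],"delta_rot":[0,0,0],"fingers":0.4},{"dp":[0,0,-0.05],"delta_rot":[0,0,0],"fingers":0.4},{"dp":[0,0,-0.06],"delta_rot":[0,0,0],"fingers":0.4},{"dp":[0,0,-0.06],"delta_rot":[0,0,0],"fingers":0.4},{"dp":[0,0,-0.06],"delta_rot":[0,0,0],"fingers":0.4},{"dp":[0,0,0],"delta_rot":[0,0,0],"fingers":0.4},{"dp":[0,0,0],"delta_rot":[0,0,0],"fingers":0.4},{"dp":[0,0,0],"delta_rot":[0,0,0],"fingers":0.4}]'
python3 chk.py
python3 - <<'E'
from m import *
for n in('side','scene','wrist'):
    cm=manip.camera_model(n);p,d=manip.snapshot(n);pat(n,p,d,cm,.045,.095)
    Q=st(cloud(cm,d));m=(abs(Q[...,0]+.0225)<.03)&(abs(Q[...,1])<.03)&(Q[...,2]<.2);print('top z',np.percentile(Q[m][:,2],99.5))
f=np.load('pics/last.npz')['p'];cv2.imwrite('pics/s5.png',cv2.resize(f[140:340,290:430],None,fx=2.9,fy=2.9,interpolation=cv2.INTER_CUBIC)[:,:,::-1])
E
```

```text
t: 16.78
tcp_pos: [0.5005, -0.2418, 0.3356]
tool_rot: [0.131, 0.991, 0.0, -0.0]
force: [-0.1, 0.6, -0.5]
finger_gap: 0.703
gripper_force: 0.0
tcp [ 0.5004 -0.2418  0.3343] F [ 0.41 -0.09  0.07] tau [-0.022 -0.011 -0.014] hole [ 0.5002 -0.2416  0.2526] tilt 0.1 0.6976220967169792 16.9833
side 125 101 yawslope -0.007 tilt 0.004 x@zlo -0.0260 y range [-0.0439  0.0445] zmin 0.0458
top z 0.162986929496618
scene 109 85 yawslope -0.004 tilt -0.004 x@zlo -0.0188 y range [-0.0367  0.051 ] zmin 0.0465
top z 0.16105499337949117
wrist 583 583 yawslope -0.000 tilt 0.007 x@zlo -0.0268 y range [-0.0421  0.0447] zmin 0.0475
top z 0.16116312751207623
```

View pics/s5.png

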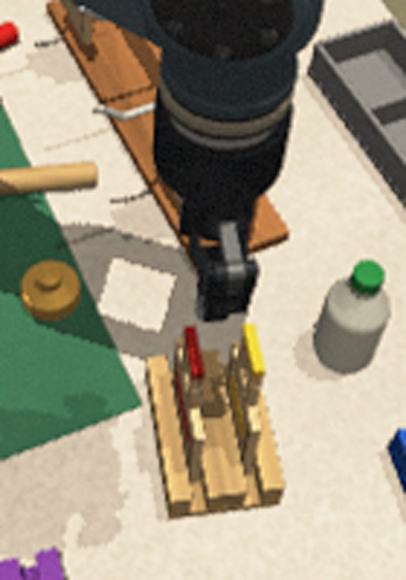

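The red pattern (tab at (192,350)) stands upright in the near slot, beside yellow at (255,350). Its top is at 161 mm, so it is fully seated, and the gripper is clear.

```bash
python3 -c "
from station import manip
print(manip.sign_off())"
```

```text
the job is handed in; nothing more can be done
None
```

The red pattern came off its peg without forcing and now stands upright, released and fully down in the near slot, about centred. The job is handed in, but no verdict came back.

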